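# Set the block in the printing jig and offer the tray of thumb nuts

### The arm

A 6-joint arm with a two-finger parallel gripper is mounted at the origin on the work surface. World frame = base frame: x ahead of the robot, y to its left, z up, the work surface at z = 0. Lengths are in mm, angles in rad, forces in N, time in s.
With the tool pointing down it reaches from about 350 to 775 mm from the base axis. Payload 7.3 kg.
Tool frame: the origin (TCP) lies midway between the tips of the shut fingers; the grasp point (between the pads) lies 19 mm behind it; z points along the fingers, y is the direction in which the jaws open and shut (so a half turn about z gives the same grasp; the last joint's range is limited). The gripper opens to 92 mm and grips with 3 to 60 N. Pads are 19 mm wide; open, the fingers measure 130 mm over their backs; the gripper's body (75 mm by 190 mm) begins 47 mm behind the grasp point.
Start: joints at [1.069, 0.342, 1.524, -0, 1.275, -0.146], TCP at [182.865, 492.143, 226.741] pointing down, gripper open.
Joint ranges: [-2.53, 2.53], [-0.77, 2.02], [0.04, 2.7], [-1, 4.14], [0.28, 2.66], [-3.11, 3.11]. Speed limits (rad/s): [2.57, 2.57, 3.14, 3.14, 3.14, 3.14].

### API

Orientations are given as a unit quaternion [w, x, y, z].
In Python, from bench import robot, claw, planner, read_state, grab_frame, get_calibration, order gives the robot as it stands. The module is installed in compiled form; this text tells all that it offers. Calls block until the motion is done:
- robot.move_ptp(position, orientation): joint-space move of the TCP to a pose.
- robot.line_to(position, frame=None, speed=150, until_force=None): straight line of the TCP; frame=None keeps the orientation; speed is the mean speed in mm/s. With until_force (N) it stops when the force on the tool has changed by that much, and returns True; else False.
- robot.move_j(angles): joint-space move.
- claw.gripper_to(opening, newtons=None): finger opening in mm; newtons is the grip in N (None keeps the last); returns when the fingers have stopped.
- robot.dwell(seconds).
- planner.solve_ik(position, orientation): joint angles nearest the present ones, or None.
- read_state(): the state.
- grab_frame(name): name is "side" or "top"; returns the picture (384x512x3 uint8, red, green, blue); there is no depth.
- get_calibration(name): a dict with "mtx" (3x3 intrinsics, pixels), "R" (3x3) and "t" (3): a world point X has camera coordinates R X + t. Camera axes: x right, y down, z forward; pixel columns grow to the right and rows downward; lengths in mm; the calibration is good to about 2 mm. A picture is of the moment at which its call begins. get_calibration takes no time and is no camera call.
A pose or a line that the arm cannot do raises robot.Unreachable and nothing moves.
- order.finish_job(): hands the job in, once; it reports no verdict.
The state is a dict: "t": time; "joint_pos": joint angles; "joint_vel": joint speeds; "joint_torque": joint torques, N m; "position": TCP position; "tcp_rot": TCP orientation; "ft_force": force on the tool from outside, world axes, zero at the start; "torque": the same for the moment, N m; "opening": finger opening in mm.
Only numpy, scipy, OpenCV 4.12 (cv2) and the standard library are available. Lean on these libraries where they do the work, as an engineer would, in place of code of your own. Each camera call takes 0.05 s, during which the arm holds its last target.

### The job

Set up the printing jig: first seat the mounted printing block flat and square in the jig's pocket, carved face up, fully down. Then pick up the wooden tray of thumb nuts, lift it clear of the table and tilt it until all four nuts have slid together into its front corner on the side towards the jig (front is the low wall opposite the tall back wall), so I can pick them out for the paper bar. Finish holding the tray up and tilted like that, with the nuts in that corner and the block still seated, and leave the ink jar, the ink roller and the tape roll where they are.

Things in the scene. Friction and masses are not known exactly. Their poses are not given: they have to be found in the camera images.
- block_center (a point): centre of the mounted printing block, a flat loose block of pale board with a grey carved face on top, 80 mm long (its x axis) x 56 mm wide (its y axis) x 23 mm high, about 90 g; lies face up on the table between jig and tray at any yaw, the point is half-way up (11.5 mm above its underside). A half turn about the vertical makes no difference.
- pocket (a point): centre of the pocket's floor in the jig, 6 mm above the table; axes as the jig: x along the pocket's length, z up. The pocket is 83 mm (x) x 59 mm (y), 8 mm deep, walled by 14 mm wide rails whose tops are 14 mm above the table; the rails' inner top edges are bevelled as a steep lead-in, 2.5 mm wide and 5 mm high; each long rail has a 44 mm wide finger gap at its middle, level with the pocket floor. A seated block stands 15 mm above the rails.
- jig: registration jig fixed to the table, a plywood board 220 mm (x) x 170 mm (y) x 6 mm, origin under its centre, turned in plan by up to 0.3 rad; the pocket's centre lies at its x = -20 mm; an aluminium paper bar lies across it at x = +90 mm with two upright 6 mm thick studs at y = +-60 mm, 36 mm above the table at their tips. It stands on the left (y > 0) or on the right (y < 0), the tray on the other side.
- tray: loose open plywood parts tray, origin under its centre, about 250 g plus the nuts. Outside 138 mm (x) x 178 mm (y); walls 9 mm thick, floor 4 mm thick; inside 120 mm x 160 mm. Front wall (at -x, towards the robot) and side walls are 45 mm high; the back wall (at +x, away from the robot) is 66 mm high. Turned in plan by up to 0.3 rad.
- tray_grip (a point): point inside the tray's tall back wall, mid-way along it, 16 mm below its top edge and 50 mm above the tray's underside, at x = 64.5 mm, y = 0 of the tray; axes as the tray. The 9 mm thick wall can be pinched here from above; z axis is the tray's upright.
- corner_left (a point): inner front left corner of the tray's floor, at x = -60, y = +80, z = 4 mm of the tray: the corner wanted when the jig stands on the left (y > 0)
- corner_right (a point): inner front right corner of the tray's floor, at x = -60, y = -80, z = 4 mm of the tray: the corner wanted when the jig stands on the right (y < 0)
- nut1: loose knurled brass thumb nut lying flat in the tray, 18 mm across and 13 mm high, 20 g, origin at the centre of its underside; slides on the tray's smooth floor once that is tilted by some 10 to 14 degrees (friction about 0.16 to 0.24)
- nut2: loose knurled brass thumb nut lying flat in the tray, 18 mm across and 13 mm high, 20 g, origin at the centre of its underside; slides on the tray's smooth floor once that is tilted by some 10 to 14 degrees (friction about 0.16 to 0.24)
- nut3: loose knurled brass thumb nut lying flat in the tray, 18 mm across and 13 mm high, 20 g, origin at the centre of its underside; slides on the tray's smooth floor once that is tilted by some 10 to 14 degrees (friction about 0.16 to 0.24)
- nut4: loose knurled brass thumb nut lying flat in the tray, 18 mm across and 13 mm high, 20 g, origin at the centre of its underside; slides on the tray's smooth floor once that is tilted by some 10 to 14 degrees (friction about 0.16 to 0.24)
- ink_jar: black ink jar standing beyond the work, 68 mm across, 85 mm high, origin under its centre; leave alone
- brayer: ink roller lying beyond the work, rubber roller 70 mm wide and wooden handle, 160 mm long overall, 34 mm high, origin under the roller; leave alone
- tape_roll: roll of tape lying flat beyond the work, 90 mm across, 24 mm high, origin under its centre; leave alone
Not all that is in view belongs to the job. What is shaped like the tray but grey is not meant. Several things look just like the part that bears block_center: the one meant starts farthest to the robot's right.

How it is judged (in metres and radians):
On the way, in this order (a step that is already met when the one before it is completed fails the run):
1. the block is seated flat and square in the pocket (horizontal distance between block_center and pocket below 0.004 m and z of block_center in the frame of pocket below 0.0135 m and angle between the x axis of block_center and the x axis of pocket, either way round below 0.06 rad and angle between block_center's own z axis and vertical below 0.05 rad), for 0.3 s.
2. the tray is held up and tilted with all four nuts in its front corner on the jig's side (angle between tray_grip's own z axis and vertical above 0.2 rad and height (world z) of each of corner_left, corner_right above 0.02 m and contact force between the fingers and tray above 1 N and contact force between tray and jig below 0.3 N and ((world y of pocket above 0 m and distance between each of nut1, nut2, nut3, nut4 and corner_left below 0.07 m) or (world y of pocket below 0 m and distance between each of nut1, nut2, nut3, nut4 and corner_right below 0.07 m))), for 0.3 s.
At the end, for the whole second after the job is handed in: Block within 4 mm of the pocket's centre, 2 mm of its floor, 0.06 rad of square, 0.05 rad of level. Tray in the fingers, off the jig, tilted over 0.2 rad, both inner front corners over 20 mm above the table, every nut within 70 mm of the inner front corner on the jig's side (all of step 1 and all of step 2); the arm keeps its last pose, push and grip.
It fails at once if the ink jar is moved by more than 30 mm (distance of ink_jar from where it was at the start of the episode above 0.03 m).
It fails at once if the ink roller is moved by more than 30 mm (distance of brayer from where it was at the start of the episode above 0.03 m).
It fails at once if the tape roll is moved by more than 30 mm (distance of tape_roll from where it was at the start of the episode above 0.03 m).
It also fails if it takes over 58 s, if anything falls off the work surface, if the arm or the gripper's body presses on something with over 40 N, if the wrist force passes 120 N, or if a joint passes its speed limit or range.

## Working session

There is one attempt and no reset: what is moved stays moved. The work goes in short steps, each a Python script; the robot and the scene stay as the last script left them, time stands still between calls to the robot, and variables do not carry over. Pictures are saved under pics/ and viewed, and the job is handed in when it is done.

```bash
mkdir -p pics; python3 - <<'E'
from bench import *
import cv2,numpy as np
for n in("side","top"):
    f=grab_frame(n); cv2.imwrite(f"pics/{n}0.png",f[:,:,::-1]); c=get_calibration(n)
    cv2.imwrite(f"pics/{n}0v.png",cv2.resize(f[:,:,::-1],(800,600),interpolation=cv2.INTER_CUBIC))
    print(n,np.array(c["mtx"]).round(1).tolist(),(-np.array(c["R"]).T@np.array(c["t"])).round(0),np.array(c["R"]).round(3).tolist())
print(read_state()["t"],read_state()["opening"])
E
```

```text
side [[358.9, 0.0, 255.5], [0.0, 358.9, 193.3], [0.0, 0.0, 1.0]] [479. 684. 658.] [[-0.997, -0.077, -0.006], [-0.046, 0.654, -0.756], [0.062, -0.753, -0.655]]
top [[458.8, 0.0, 253.5], [0.0, 458.8, 192.1], [0.0, 0.0, 1.0]] [ 371.   32. 1211.] [[0.004, -1.0, 0.0], [-0.989, -0.004, -0.145], [0.145, 0.0, -0.989]]
0.1 91.95100816637567
```

View pics/top0v.png

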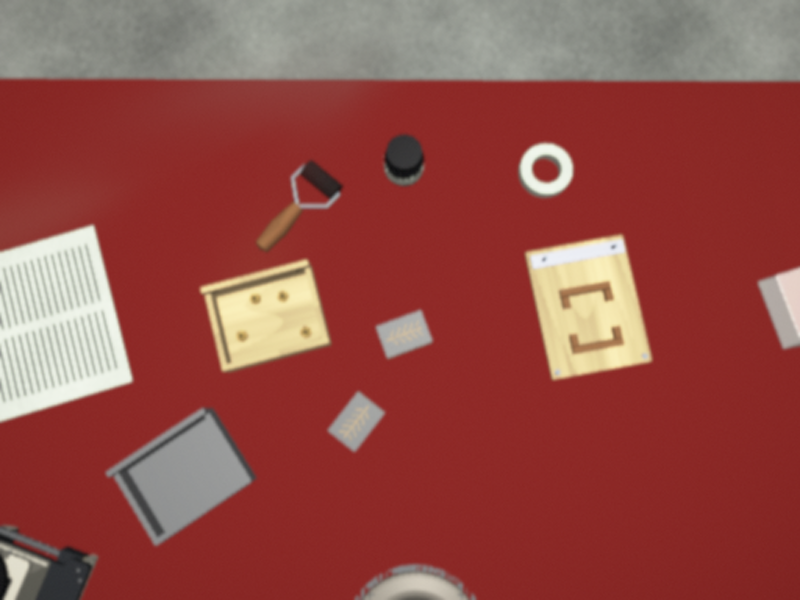

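View pics/side0v.png

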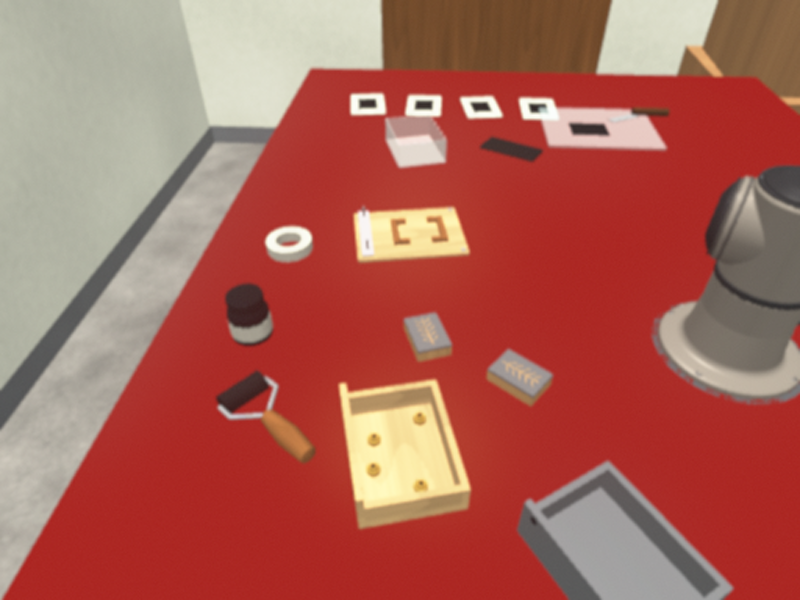

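The blocks in the 800x600 top view are A at (404,333) and B at (356,421), and no others are visible. The robot's right is −y, which is image right, so A, the one farther right, fits. The jig is on the right (y<0). The plywood tray is at (265,316), and the grey one is not meant. Next I'll measure and confirm with a crop.

```bash
cat > h.py <<'E'
from bench import *
import cv2,numpy as np
def cal(n):
    c=get_calibration(n); return np.array(c["mtx"]),np.array(c["R"]),np.array(c["t"]).ravel()
def ray(n,uv,z):
    K,R,t=cal(n); uv=np.atleast_2d(uv).astype(float)
    d=np.c_[uv,np.ones(len(uv))]@np.linalg.inv(K).T@R; C=-R.T@t
    return C+d*((z-C[2])/d[:,2])[:,None]
def proj(n,X):
    K,R,t=cal(n); p=(np.atleast_2d(X)@R.T+t)@K.T; return p[:,:2]/p[:,2:]
def rect(P):
    (c,s,a)=cv2.minAreaRect(P[:,:2].astype(np.float32)); 
    if s[0]<s[1]: s=s[::-1]; a+=90
    a=(a+90)%180-90
    return np.round(c,1),np.round(s,1),round(np.deg2rad(a),3)
E
python3 - <<'E'
from h import *
zs={"block":23,"rails":14}
for n in("top","side"):
    f=cv2.imread(f"pics/{n}0.png"); hsv=cv2.cvtColor(f,cv2.COLOR_BGR2HSV)
    H,S,V=cv2.split(hsv)
    # grey faces+leaf
    nored=((S<110)|((H>8)&(H<165))).astype(np.uint8)
    k,lab,st,ce=cv2.connectedComponentsWithStats(nored)
    for i in range(1,k):
        if 300<st[i,4]<12000:
            cs,_=cv2.findContours((lab==i).astype(np.uint8),0,cv2.CHAIN_APPROX_NONE)
            p=cs[0][:,0]; print(n,"comp",ce[i].round(),st[i,4],"z23:",*rect(ray(n,p,23)), "z6:",*rect(ray(n,p,6)))
    br=((H>5)&(H<22)&(S>100)&(V>60)&(V<190)).astype(np.uint8)
    cv2.imwrite(f"pics/br_{n}.png",br*255)
    k,lab,st,ce=cv2.connectedComponentsWithStats(br)
    for i in range(1,k):
        if st[i,4]>40: print(n,"brown",ce[i].round(),st[i])
t=cv2.imread("pics/top0.png")
a=cv2.resize(t[190:300,200:290],None,fx=4,fy=4,interpolation=2);b=cv2.resize(t[160:250,120:220],None,fx=4,fy=4,interpolation=2)
c=cv2.resize(t[140:250,330:425],None,fx=4,fy=4,interpolation=2)
cv2.imwrite("pics/blk.png",a);cv2.imwrite("pics/tr.png",b);cv2.imwrite("pics/jig.png",c)
E
```

```text
top comp [258. 103.] 644 z23: [788.7  21.6] [86.9 64.6] 0.004 z6: [794.7  21.5] [88.1 65.5] 0.004
top comp [349. 108.] 812 z23: [ 772.9 -223.2] [98.2 91.6] -0.021 z6: [ 778.7 -226.8] [99.6 92.9] -0.021
top comp [191. 130.] 796 z23: [702.3 212.2] [170.1  85.5] -0.76 z6: [707.  214.7] [172.5  86.8] -0.76
top comp [ 36. 207.] 8058 z23: [508.5 613.5] [281.8 224.8] 0.3 z6: [510.5 621.8] [285.9 228. ] 0.3
top comp [376. 196.] 5520 z23: [ 536.8 -286.9] [222.  172.2] 0.185 z6: [ 539.2 -291.4] [225.2 174.6] 0.185
top comp [170. 202.] 4155 z23: [519.1 252.7] [190.8 153. ] -1.305 z6: [521.3 255.9] [193.6 155.2] -1.305
top comp [501. 195.] 978 z23: [ 536.2 -606. ] [139.5  68.1] -0.078 z6: [ 538.6 -615.2] [141.5  69.1] -0.078
top comp [258. 213.] 751 z23: [488.7  20.4] [83.8 60.7] -1.216 z6: [490.4  20.3] [85.  61.6] -1.216
top comp [228. 269.] 768 z23: [345.2  98.3] [83.5 59.4] -0.661 z6: [344.8  99.2] [84.7 60.3] -0.661
top comp [116. 303.] 4537 z23: [258.3 381.3] [198.9 148.2] -0.976 z6: [256.7 386.3] [201.7 150.3] -0.976
top comp [ 26. 364.] 2054 z23: [122.6 587.5] [155.8 112. ] -1.567 z6: [1
[... 1500 characters left out ...]
[698.3 213.9] [176.7  85.8] -0.688 z6: [704.1 201.3] [181.5  88.1] -0.688
side comp [257. 290.] 6095 z23: [517.  235.2] [229.  146.6] -1.307 z6: [518.  223.2] [235.1 150.5] -1.307
side comp [393. 348.] 7363 z23: [262.4 366.6] [194.2 163.2] -0.977 z6: [256.6 358.1] [199.4 167.6] -0.977
side brown [316.  22.] [ 244    0  147   47 6454]
side brown [482.  28.] [ 434    0   78   66 3259]
side brown [417.  71.] [405  69  23   5  88]
side brown [262. 165.] [228 162  73   7  89]
side brown [273. 224.] [258 207  32  25 165]
side brown [330. 249.] [311 237  42  23 227]
side brown [258. 261.] [224 248  70  61 567]
side brown [185. 280.] [167 262  35  34 399]
side brown [263. 326.] [226 314  76  25 887]
```

View pics/blk.png

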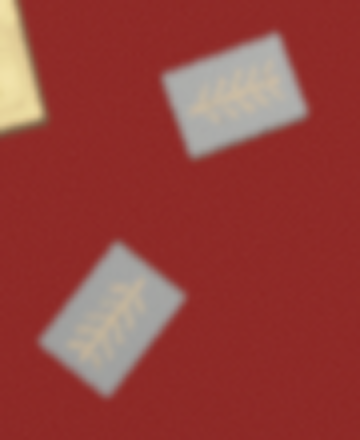

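View pics/tr.png

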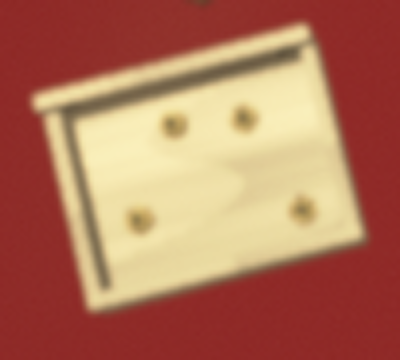

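View pics/jig.png

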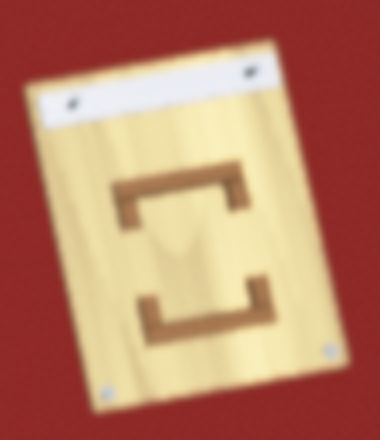

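A at (258,213) in the raw picture measures 84x61 mm at z=23, which fits the block, and the crop shows its carved face up. It lies at y=+20 against B's y=+98, so A is farther right. I'll check the rails for the pocket and measure the tray's back wall.

```bash
python3 - <<'E'
from h import *
R=lambda a:np.array([[np.cos(a),-np.sin(a)],[np.sin(a),np.cos(a)]])
# rails
f=cv2.imread("pics/top0.png"); H,S,V=cv2.split(cv2.cvtColor(f,cv2.COLOR_BGR2HSV))
br=((H>5)&(H<22)&(S>100)&(V>60)&(V<190)).astype(np.uint8)
k,lab,st,ce=cv2.connectedComponentsWithStats(br)
P=[]
for i in range(1,k):
    if st[i,4]>200 and 350<ce[i][0]<400: P.append(np.argwhere(lab==i)[:,::-1])
print("rails z14",rect(ray("top",np.vstack(P),14)))
print("jig pred pocket",np.array([539.2,-291.4])+R(.185)@[-20,0])
for n in("top","side"):
    f=cv2.imread(f"pics/{n}0.png"); H,S,V=cv2.split(cv2.cvtColor(f,cv2.COLOR_BGR2HSV))
    g=((S<90)&(V>90)).astype(np.uint8) if n=="side" else ((S<110)|((H>8)&(H<165))).astype(np.uint8)
    k,lab,st,ce=cv2.connectedComponentsWithStats(g)
    for i in range(1,k):
        if st[i,4]>200 and abs(ce[i]-proj(n,[488,20,23])[0]).max()<15:
            print(n,"A grey",rect(ray(n,np.argwhere(lab==i)[:,::-1],23)),st[i])
# tray: candidate model from outer contour; hull corners
for n in("top","side"):
    f=cv2.imread(f"pics/{n}0.png"); H,S,V=cv2.split(cv2.cvtColor(f,cv2.COLOR_BGR2HSV))
    g=((S<110)|((H>8)&(H<165))).astype(np.uint8)
    k,lab,st,ce=cv2.connectedComponentsWithStats(g)
    for i in range(1,k):
        if st[i,4]>3000 and abs(ce[i]-proj(n,[515,245,20])[0]).max()<20:
            cs,_=cv2.findContours((lab==i).astype(np.uint8),0,cv2.CHAIN_APPROX_NONE)
            ap=cv2.approxPolyDP(cv2.convexHull(cs[0]),3,True)[:,0]
            for p in ap: print(n,p,"z66",ray(n,p,66)[0][:2].round(),"z45",ray(n,p,45)[0][:2].round(),"z0",ray(n,p,0)[0][:2].round())
E
```

```text
rails z14 (array([ 518.8, -293.9]), array([108.1,  85.8]), np.float64(0.185))
jig pred pocket [ 519.54127499 -295.07893067]
top A grey (array([488.7,  20.4]), array([83.8, 60.7]), np.float64(-1.216)) [240 198  37  32 751]
side A grey (array([490. ,  24.7]), array([84.1, 57.5]), np.float64(-1.215)) [259 200  30  26 521]
top [196 166] z66 [605. 179.] z45 [609. 182.] z0 [618. 188.]
top [211 219] z66 [470. 139.] z45 [472. 141.] z0 [476. 145.]
top [142 237] z66 [424. 310.] z45 [425. 315.] z0 [427. 326.]
top [128 184] z66 [558. 350.] z45 [561. 356.] z0 [569. 369.]
side [279 243] z66 [472. 164.] z45 [472. 146.] z0 [471. 106.]
side [301 313] z66 [427. 329.] z45 [426. 316.] z0 [422. 289.]
side [299 324] z66 [431. 351.] z45 [430. 339.] z0 [426. 314.]
side [230 337] z66 [550. 384.] z45 [553. 373.] z0 [558. 350.]
side [217 245] z66 [606. 180.] z45 [610. 162.] z0 [620. 123.]
```

Both views agree: block A at (488.7, 20.4) with yaw −1.216, and the pocket at about (519, −294.5) with yaw 0.185. The tray's back wall measures 177 mm long with yaw 0.265, giving a grip point of about (577, 263). Now I'll grasp the block.

```bash
cat >> h.py <<'E'
from scipy.spatial.transform import Rotation as Ro
def q_of(M):
    x,y,z,w=Ro.from_matrix(M).as_quat(); return [w,x,y,z]
def down(phi):
    y=np.array([np.cos(phi),np.sin(phi),0]); z=np.array([0,0,-1.]); return q_of(np.c_[np.cross(y,z),y,z])
def snap(name,*cams):
    for n in cams:
        f=grab_frame(n)[:,:,::-1]; cv2.imwrite(f"pics/{name}_{n}.png",f)
        cv2.imwrite(f"pics/{name}_{n}v.png",cv2.resize(f,(800,600),interpolation=cv2.INTER_CUBIC))
def st():
    s=read_state(); print("t",round(s["t"],2),"pos",np.round(s["position"],1),"q",np.round(s["joint_pos"],2),"F",np.round(s["ft_force"],1),"open",round(s["opening"],1))
E
python3 - <<'E'
from h import *
for a in (0.355,0.355-np.pi): print(planner.solve_ik([488.7,20.4,4],down(a)))
for a in (1.756,1.756-np.pi): print(planner.solve_ik([519,-294.5,10],down(a)))
E
```

```text
[-1.15120134e-01  5.83361716e-01  1.87280329e+00 -4.44089210e-16
  6.85427651e-01 -4.70120134e-01]
[-1.15120134e-01  5.83361716e-01  1.87280329e+00 -4.44089210e-16
  6.85427651e-01  2.67147252e+00]
[-6.44514860e-01  7.09972313e-01  1.55546540e+00 -4.44089210e-16
  8.76154936e-01 -2.40051486e+00]
[-6.44514860e-01  7.09972313e-01  1.55546540e+00 -4.44089210e-16
  8.76154936e-01  7.41077794e-01]
```

```bash
python3 - <<'E'
from h import *
robot.move_ptp([488.7,20.4,90],down(.355)); 
print(robot.line_to([488.7,20.4,4],speed=120,until_force=8)); st()
claw.gripper_to(40,25); st()
robot.line_to([488.7,20.4,100],speed=120); st()
robot.move_ptp([519,-294.5,100],down(1.756-np.pi)); st()
snap("lift","side","top")
E
```

```text
False
t 3.04 pos [489.1  20.5   4.5] q [-0.11  0.58  1.87  0.    0.69 -0.47] F [0.3 0.2 0.2] open 91.9
t 3.7 pos [488.8  20.4   4.1] q [-0.12  0.58  1.87 -0.    0.69 -0.47] F [-0.2  0.8  2.2] open 55.5
t 4.65 pos [488.2  20.5  99.4] q [-0.12  0.43  1.8  -0.    0.92 -0.47] F [-0.2  0.4 -1.6] open 55.9
t 5.86 pos [ 518.9 -293.5   99.4] q [-0.64  0.59  1.49  0.    1.06  0.74] F [-0.2 -0.3 -0.9] open 55.8
```

View pics/lift_sidev.png

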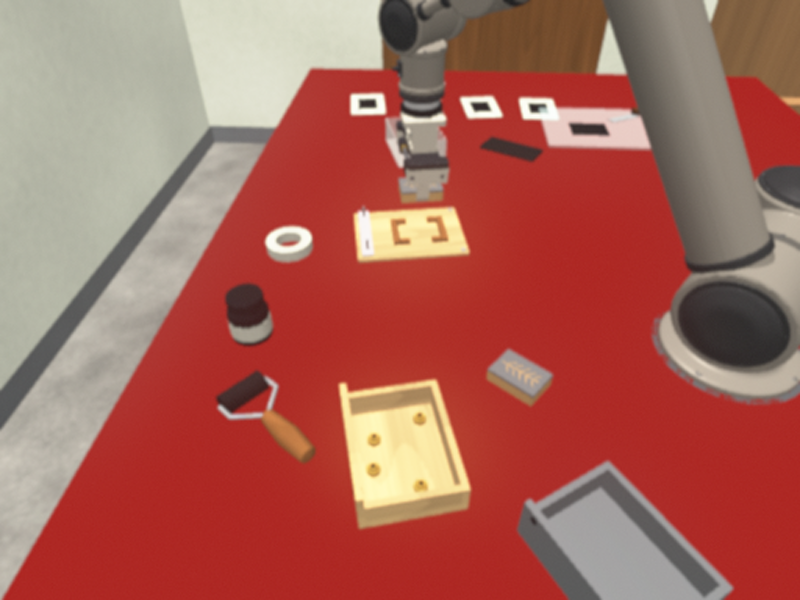

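View pics/lift_topv.png

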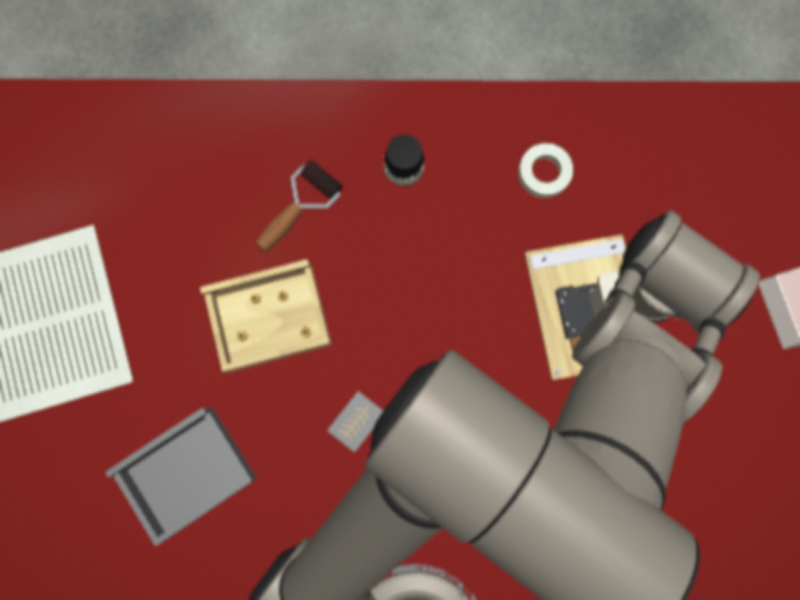

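The block is held level in the jaws at (421,190) in the side view. Insert it with force watch.

```bash
python3 - <<'E'
from h import *
robot.line_to([519,-294.5,30],speed=100); st()
print(robot.line_to([519,-294.5,9.5],speed=25,until_force=12)); st()
snap("ins","side")
f=cv2.imread("pics/ins_side.png"); cv2.imwrite("pics/ins_c.png",cv2.resize(f[90:180,210:320],None,fx=6,fy=6,interpolation=2))
E
```

```text
t 6.81 pos [ 519.4 -294.7   30.5] q [-0.64  0.68  1.54  0.    0.92  0.74] F [-0.6 -0.  -1.1] open 55.2
False
t 7.78 pos [ 519.5 -295.    10.1] q [-0.64  0.71  1.55 -0.    0.88  0.74] F [-0.7 -1.6  5.7] open 55.5
```

View pics/ins_c.png

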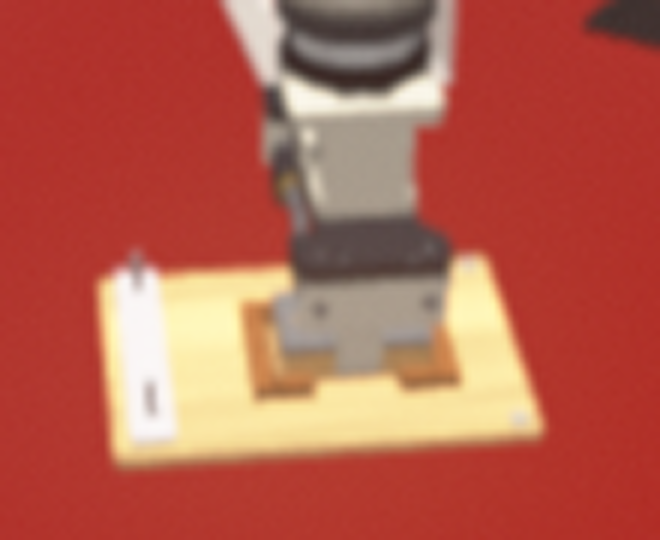

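The block stopped at the expected height (TCP 10.1, floor contact 5.7 N), between the rails. I'll release it, back off and look.

```bash
python3 - <<'E'
from h import *
claw.gripper_to(80); robot.line_to([519,-294.5,100],speed=150)
robot.move_ptp([480,-40,180],down(0)); st()
snap("seat","side","top")
a=cv2.imread("pics/seat_side.png")[120:180,215:315];b=cv2.imread("pics/seat_top.png")[140:250,330:425]
cv2.imwrite("pics/seat_c1.png",cv2.resize(a,None,fx=6,fy=6,interpolation=2));cv2.imwrite("pics/seat_c2.png",cv2.resize(b,None,fx=5,fy=5,interpolation=2))
for n,b in(("top",b),("side",a)):
    f=cv2.imread(f"pics/seat_{n}.png"); H,S,V=cv2.split(cv2.cvtColor(f,cv2.COLOR_BGR2HSV))
    g=((S<70)).astype(np.uint8)
    k,lab,s_,ce=cv2.connectedComponentsWithStats(g)
    for i in range(1,k):
        if s_[i,4]>150 and abs(ce[i]-proj(n,[519,-294.5,29])[0]).max()<15:
            print(n,"block",rect(ray(n,np.argwhere(lab==i)[:,::-1],29)),s_[i])
E
```

```text
t 10.25 pos [480.1 -40.5 179.4] q [-0.24  0.31  1.71 -0.    1.12 -0.24] F [-0.4  0.  -0. ] open 80.0
top block (array([ 517.8, -293.4]), array([82.9, 59.7]), np.float64(0.179)) [366 186  28  34 723]
side block (array([ 524.1, -323.1]), array([126.9,  77.9]), np.float64(-1.398)) [255 127  27  22 312]
```

View pics/seat_c1.png

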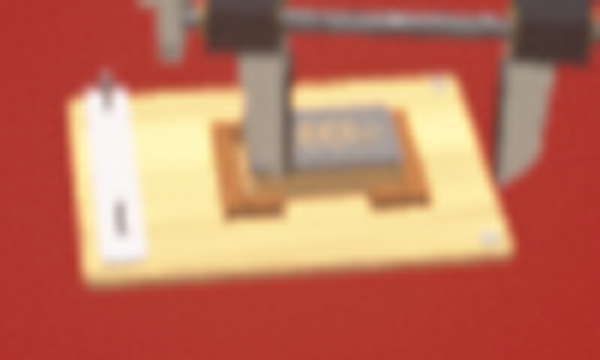

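View pics/seat_c2.png

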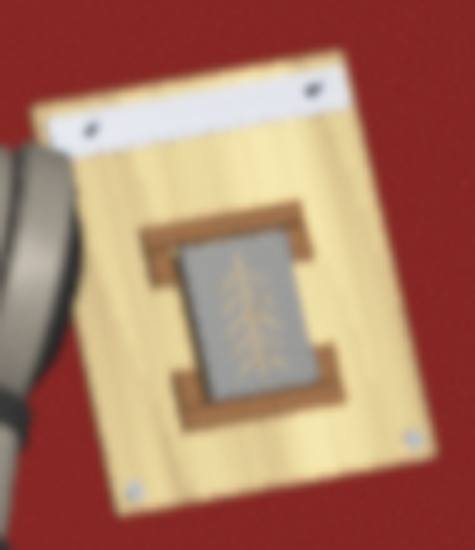

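Seated: block at (517.8, −293.4) with yaw 0.179, against rails at (518.8, −293.9) and 0.185. It released 6 mm above its pick height, so it is on the floor. Next is the tray: I'll check reachability of the tilt poses and the brayer's clearance.

```bash
cat >> h.py <<'E'
YAW=0.265; GRIP=np.array([577.2,263.3,50.])
M0=lambda phi: Ro.from_quat(np.array(down(phi))[[1,2,3,0]]).as_matrix()
def tiltR(th,az):  # up vector leans by th toward tray-frame azimuth az
    ax=np.array([-np.sin(az+YAW),np.cos(az+YAW),0]); return Ro.from_rotvec(th*ax).as_matrix()
def pose(g,th,az,phi=YAW):
    M=tiltR(th,az)@M0(phi); return np.asarray(g)+19*M[:,2], q_of(M)
def corners(g,th,az):
    T=tiltR(th,az)@Ro.from_euler('z',YAW).as_matrix()
    return [(np.asarray(g)+T@np.array([-124.5,s*80,-46]))[2].round() for s in(1,-1)]
E
python3 - <<'E'
from h import *
print("brayer handle end",ray("top",[[167,157]],12))
for phi in(YAW,YAW+np.pi):
    for g in([577,263,50],[577,263,260],[540,250,260],[500,240,280]):
        for th,az in((0,0),(.4,np.pi),(.7,np.pi+.7),(.7,np.pi+.9)):
            p,q=pose(g,th,az,phi); s=planner.solve_ik(p,q); print(round(phi,2),g,th,round(az,2),None if s is None else np.round(s,2),corners(g,th,az))
E
```

```text
brayer handle end [[640.03568215 264.24425917  12.        ]]
0.27 [577, 263, 50] 0 0 [ 0.31  0.74  1.42 -0.    0.98  0.04] [np.float64(4.0), np.float64(4.0)]
0.27 [577, 263, 50] 0.4 3.14 [ 0.32  0.61  1.79 -0.06  0.34  0.1 ] [np.float64(-41.0), np.float64(-41.0)]
0.27 [577, 263, 50] 0.7 3.84 [ 0.06  0.66  1.92  1.43  0.54 -1.47] [np.float64(-13.0), np.float64(-80.0)]
0.27 [577, 263, 50] 0.7 4.04 [ 0.02  0.68  1.84  1.2   0.68 -1.25] [np.float64(5.0), np.float64(-75.0)]
0.27 [577, 263, 260] 0 0 [ 0.31  0.54  1.17 -0.    1.43  0.04] [np.float64(214.0), np.float64(214.0)]
0.27 [577, 263, 260] 0.4 3.14 [ 0.32  0.34  1.55 -0.03  0.85  0.06] [np.float64(169.0), np.float64(169.0)]
0.27 [577, 263, 260] 0.7 3.84 [ 0.06  0.31  1.73  0.79  0.79 -0.69] [np.float64(197.0), np.float64(130.0)]
0.27 [577, 263, 260] 0.7 4.04 [ 0.02  0.37  1.66  0.8   0.96 -0.67] [np.float64(215.0), np.float64(135.0)]
0.27 [540, 250, 260] 0 0 [ 0.3   0.46  1.3  -0.    1.38  0.04] [np.float64(214.0), np.float64(214.0)]
0.27 [540, 250, 260] 0.4 3.14 [ 0.31  0.27  1.66 -0.03  0.82  0.06] [np.float64(169.0), np.float64(16
[... 1588 characters left out ...]
 0.31  0.27  1.66 -0.03  0.82 -3.08] [np.float64(169.0), np.float64(169.0)]
3.41 [540, 250, 260] 0.7 3.84 [0.04 0.25 1.83 0.82 0.78 2.39] [np.float64(197.0), np.float64(130.0)]
3.41 [540, 250, 260] 0.7 4.04 [-0.01  0.3   1.76  0.81  0.96  2.43] [np.float64(215.0), np.float64(135.0)]
3.41 [500, 240, 280] 0 0 [ 0.31  0.37  1.38 -0.    1.39 -3.1 ] [np.float64(234.0), np.float64(234.0)]
3.41 [500, 240, 280] 0.4 3.14 [ 0.32  0.18  1.72 -0.03  0.85 -3.07] [np.float64(189.0), np.float64(189.0)]
3.41 [500, 240, 280] 0.7 3.84 [0.01 0.15 1.9  0.8  0.82 2.41] [np.float64(217.0), np.float64(150.0)]
3.41 [500, 240, 280] 0.7 4.04 [-0.03  0.2   1.83  0.8   0.99  2.43] [np.float64(235.0), np.float64(155.0)]
```

Everything is reachable and the brayer's handle end (x≈640) is clear of the outer finger (x≈615 at 40 mm opening). Now I'll pinch the back wall and lift.

```bash
python3 - <<'E'
from h import *
claw.gripper_to(40)
q=down(YAW); g=GRIP-[0,0,19]
robot.move_ptp(g+[0,0,90],q)
print(robot.line_to(g+[0,0,1],speed=80,until_force=8)); st()
claw.gripper_to(5,55); st()
robot.line_to(g+[0,0,40],speed=40); st()
snap("tl","side","top")
E
```

```text
False
t 13.67 pos [577.6 263.5  32.6] q [0.31 0.73 1.42 0.   0.99 0.04] F [ 0.  -0.3  0.4] open 40.0
t 14.28 pos [577.4 263.4  32.1] q [0.31 0.73 1.42 0.   0.99 0.04] F [0.6 1.1 0.3] open 8.7
t 15.4 pos [577.  263.2  70.6] q [ 0.31  0.69  1.39 -0.    1.06  0.04] F [-0.6 -0.4 -3.3] open 8.5
```

View pics/tl_sidev.png

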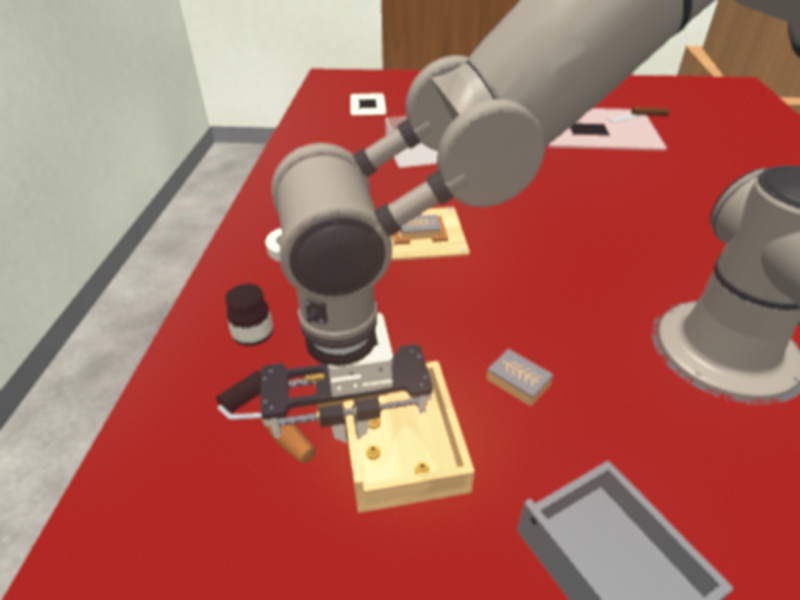

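The tray is held and level at about (405,435), carrying its full 3.3 N weight. I'll lift it and tilt in stages.

```bash
python3 - <<'E'
from h import *
claw.gripper_to(5,60)
g=[545,252,230]
p,q=pose(g,0,0); robot.line_to(p,q,speed=100)
for th,az,d in((.2,np.pi,0),(.4,np.pi,.8),(.55,np.pi+.4,.3),(.7,np.pi+.8,1.5)):
    p,q=pose(g,th,az); robot.line_to(p,q,speed=15 if th<.5 else 25); robot.dwell(d) if d else None; st()
snap("ti","side","top")
f=cv2.imread("pics/ti_top.png"); cv2.imwrite("pics/ti_c.png",cv2.resize(f[150:300,100:290],None,fx=4,fy=4,interpolation=2))
E
```

```text
t 17.71 pos [548.1 252.9 211.4] q [ 0.31  0.39  1.51 -0.01  1.04  0.05] F [ 0.3 -0.3 -3.2] open 8.7
t 18.91 pos [552.1 253.9 212.5] q [ 0.32  0.31  1.69 -0.03  0.74  0.07] F [-0.8 -0.2 -2.9] open 8.8
t 19.78 pos [552.8 258.6 213.9] q [ 0.18  0.27  1.81  0.44  0.61 -0.39] F [ 0.9  0.2 -3.4] open 8.6
t 21.88 pos [550.9 262.7 215.5] q [ 0.02  0.32  1.82  0.87  0.82 -0.81] F [-0.1  0.  -2.5] open 9.0
```

View pics/ti_sidev.png

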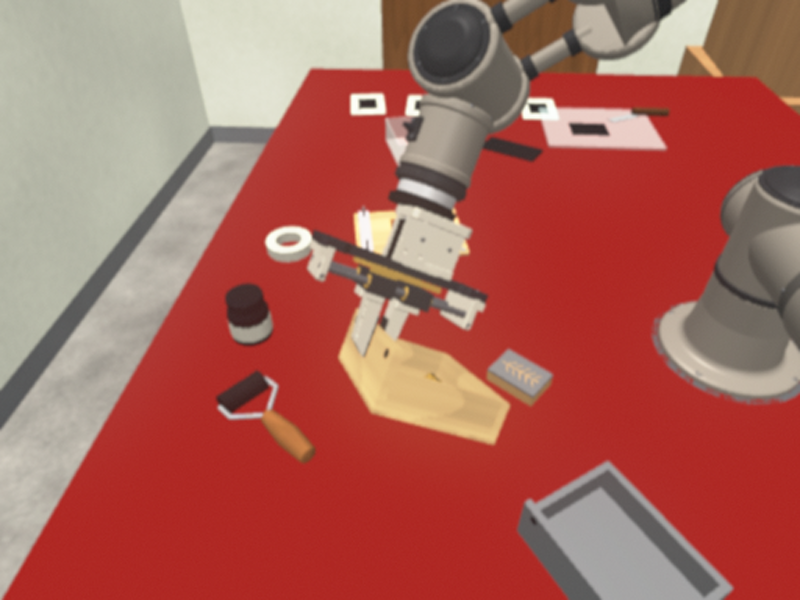

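View pics/ti_c.png

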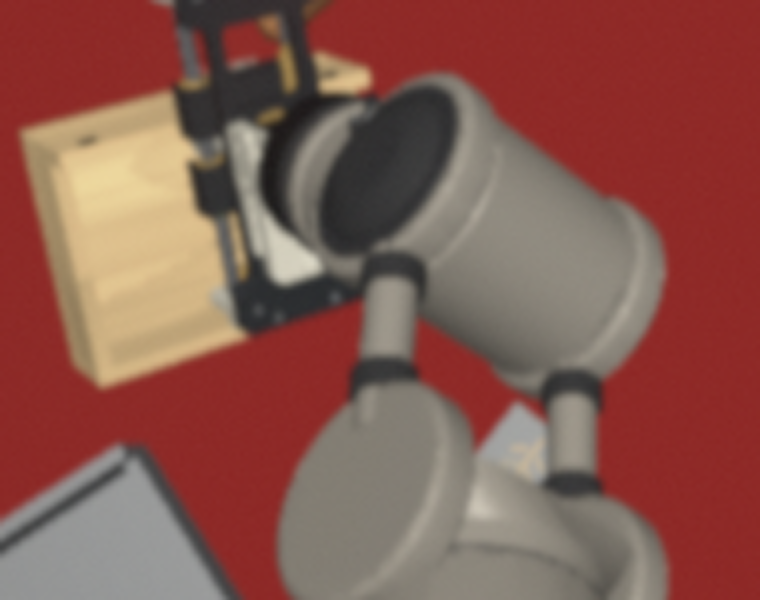

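```bash
cat >> h.py <<'E'
def trayframe():
    s=read_state(); w,x,y,z=s["tcp_rot"]; M=Ro.from_quat([x,y,z,w]).as_matrix()
    g=np.array(s["position"])-19*M[:,2]
    T=M@M0(YAW).T@Ro.from_euler('z',YAW).as_matrix()
    return g,T   # world = g + T@(p-[64.5,0,50])
def t2w(p):
    g,T=trayframe(); return g+T@(np.asarray(p,float)-[64.5,0,50])
def w_on_floor(n,uv,h=10):
    K,R,t=cal(n); d=R.T@np.linalg.inv(K)@np.array([*uv,1.]); C=-R.T@t; g,T=trayframe()
    c=T.T@(C-g)+[64.5,0,50]; e=T.T@d; return (c+e*((h-c[2])/e[2])).round(1)
E
python3 - <<'E'
from h import *
for nm,p in dict(fr=[-60,-80,4],fl=[-60,80,4],br=[60,-80,4],bl=[60,80,4],fltop=[-60,80,45],frtop=[-60,-80,45]).items():
    print(nm,t2w(p).round(),proj("side",t2w(p)).round(1)*1.5625,proj("top",t2w(p)).round(1))
print(w_on_floor("side",(432/1.5625,377/1.5625)))
f=cv2.imread("pics/ti_side.png"); cv2.imwrite("pics/ti_s.png",cv2.resize(f[190:295,210:335],None,fx=6,fy=6,interpolation=2))
E
```

```text
fr [477. 198. 102.] [[432.8125 380.625 ]] [[185.4 214.9]]
fl [422. 329. 176.] [[484.21875 432.03125]] [[121.8 235.9]]
br [583. 212. 156.] [[347.65625 355.625  ]] [[177.1 167.4]]
bl [528. 343. 230.] [[379.0625  403.90625]] [[110.4 185.4]]
fltop [409. 305. 207.] [[498.75    395.78125]] [[128.1 241.1]]
frtop [464. 175. 133.] [[444.0625 351.5625]] [[193.1 219. ]]
[-53.6 -72.6  10. ]
```

View pics/ti_s.png

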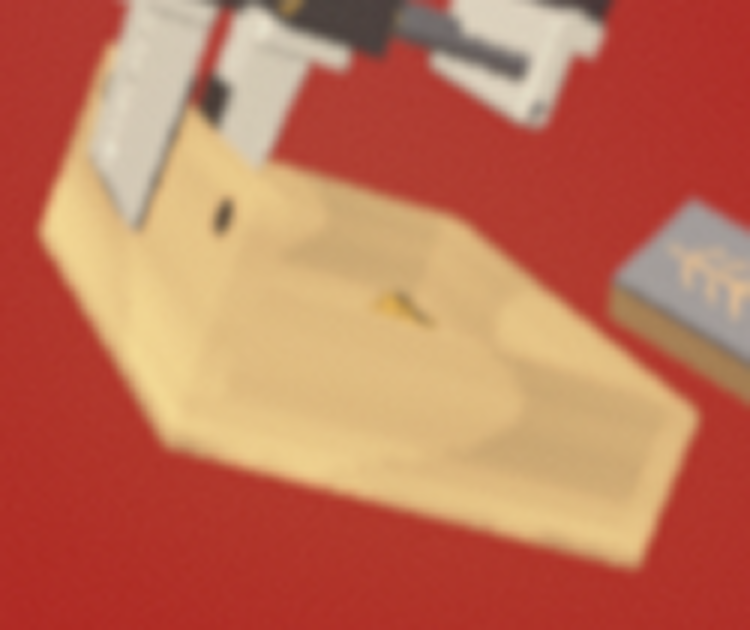

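The view is grazing. A nut shows at (432,377), tray (−54,−73), which is at the wanted corner, but the others are hidden. I'll ease the tilt to see inside, since 0.35 rad is still well above 0.2.

```bash
python3 - <<'E'
from h import *
g=[545,252,230]
p,q=pose(g,.35,np.pi+.6); robot.line_to(p,q,speed=15); robot.dwell(.5); st()
snap("tj","side","top")
f=cv2.imread("pics/tj_side.png"); cv2.imwrite("pics/tj_s.png",cv2.resize(f[170:305,205:335],None,fx=5,fy=5,interpolation=2))
f=cv2.imread("pics/tj_top.png"); cv2.imwrite("pics/tj_t.png",cv2.resize(f[150:270,100:240],None,fx=5,fy=5,interpolation=2))
for nm,p in dict(fr=[-60,-80,4],fl=[-60,80,4],br=[60,-80,4],bl=[60,80,4]).items():
    print(nm,t2w(p).round(),((proj("side",t2w(p))[0]-[205,170])*5).round(),((proj("top",t2w(p))[0]-[100,150])*5).round())
E
```

```text
t 23.16 pos [549.3 256.8 212.1] q [ 0.2   0.34  1.62  0.27  0.92 -0.2 ] F [ 0.3  0.4 -3.8] open 8.6
fr [462. 161. 136.] [401. 247.] [494. 349.]
fl [416. 311. 167.] [536. 507.] [152. 442.]
br [574. 188. 170.] [117. 219.] [432. 100.]
bl [528. 338. 201.] [191. 489.] [ 83. 186.]
```

View pics/tj_s.png

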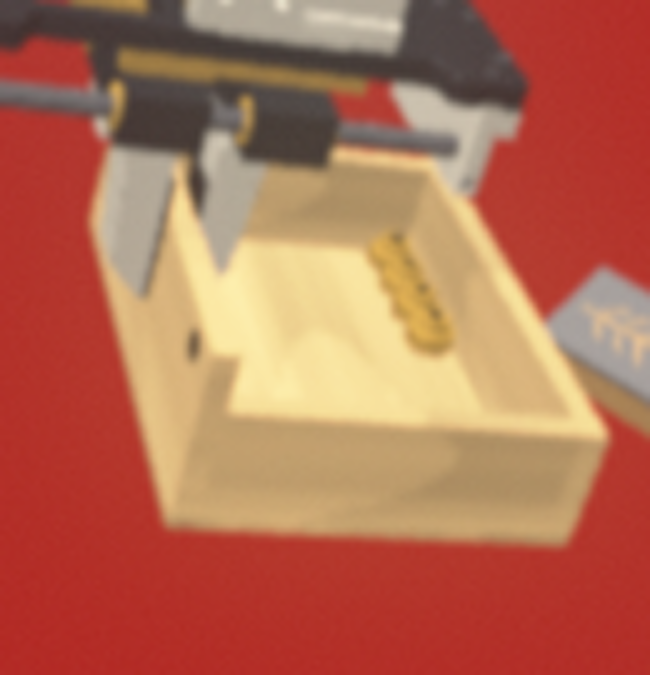

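View pics/tj_t.png

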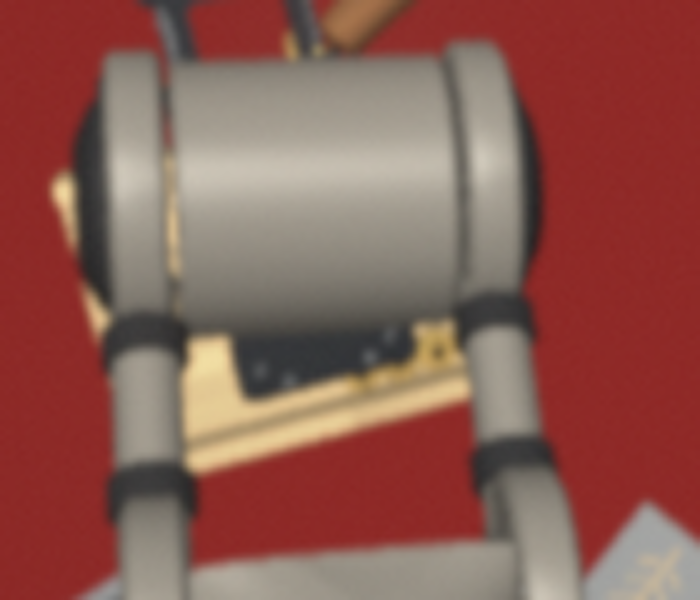

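```bash
python3 - <<'E'
from h import *
f=cv2.imread("pics/tj_side.png"); H,S,V=cv2.split(cv2.cvtColor(f,cv2.COLOR_BGR2HSV))
roi=np.zeros_like(S); roi[214:245,272:300]=1
c=f[214:245,272:300]; 
m=((S>145)&(H>12)&(H<30)&(roi>0)).astype(np.uint8)
k,lab,s_,ce=cv2.connectedComponentsWithStats(m)
for i in range(1,k):
    if s_[i,4]>15:
        P=np.argwhere(lab==i)[:,::-1]; W=np.array([w_on_floor("side",p,10.5) for p in P]); print(s_[i],"tray x",W[:,0].min(),W[:,0].max(),"y",W[:,1].min(),W[:,1].max())
# predicted tight row, mid-height of nuts
for y in(-71,-53,-35,-17): print(y,((proj("side",t2w([-51,y,10.5]))[0]-[205,170])*5).round())
# seat of block
n="side"
f2=cv2.imread("pics/tl_side.png"); cv2.imwrite("pics/b1.png",cv2.resize(f[115:180,210:310],None,fx=6,fy=6,interpolation=2))
E
```

```text
[279 218  16  22 161] tray x -57.2 -38.9 y -73.8 -0.3
-71 [391. 243.]
-53 [404. 268.]
-35 [417. 294.]
-17 [431. 321.]
```

View pics/b1.png

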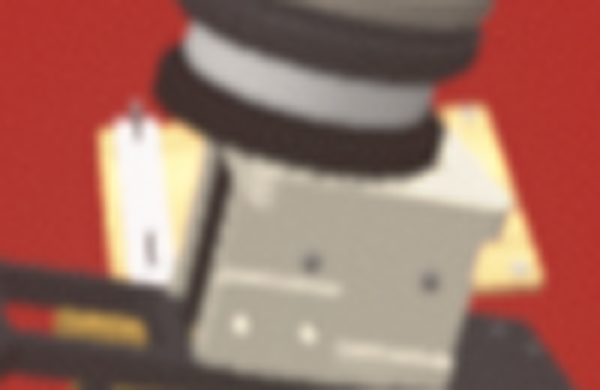

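View pics/tj_topv.png

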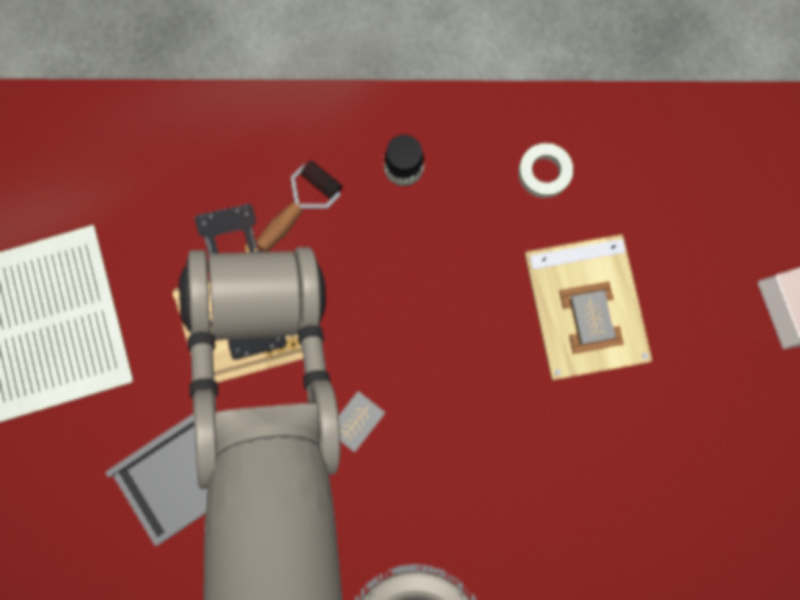

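All four nuts are in a row along the front wall. It measures 69 mm long, from the corner outward. The far nut is nominally about 64 mm from the corner, which leaves a thin margin. I'll compact the row with a right-dominant tilt and re-measure. The block is still seated at top (593,317), and the jar, roller and tape look unmoved.

```bash
python3 - <<'E'
from h import *
g=[545,252,230]
for th,az,d,v in((.6,np.pi+1.3,1.0,15),(.35,np.pi+.8,.5,15)):
    p,q=pose(g,th,az); robot.line_to(p,q,speed=v); robot.dwell(d); st()
snap("tk","side","top")
f=cv2.imread("pics/tk_side.png"); k=cv2.resize(f[170:305,205:335],None,fx=5,fy=5,interpolation=2)
for y in(-71,-53,-35,-17):
    for z,c in((17,(255,0,0)),):
        u=((proj("side",t2w([-51,y,z]))[0]-[205,170]+.5)*5).astype(int); cv2.circle(k,tuple(int(a) for a in u),2,c,-1)
cv2.imwrite("pics/tk_s.png",k)
E
```

```text
t 24.91 pos [545.1 262.7 214.3] q [ 0.01  0.45  1.55  0.65  1.21 -0.51] F [ 0.1 -0.6 -2.3] open 8.6
t 25.98 pos [548.3 257.4 212. ] q [ 0.17  0.37  1.59  0.33  0.99 -0.25] F [-0.1 -0.  -2.5] open 8.8
```

View pics/tk_s.png

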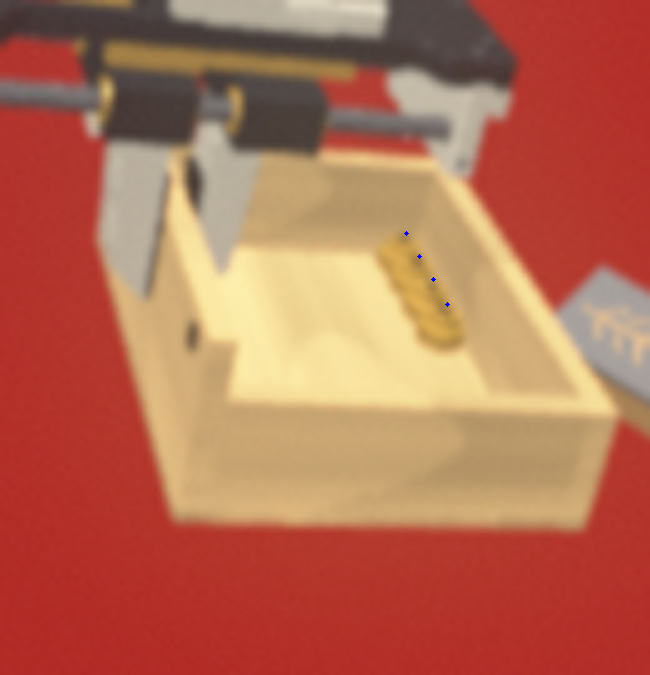

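View pics/tk_topv.png

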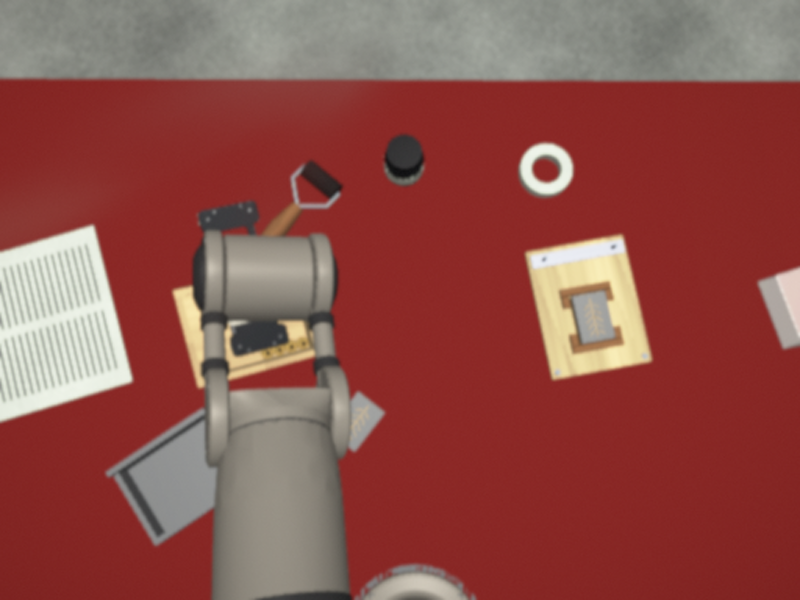

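```bash
python3 - <<'E'
from h import *
f=cv2.imread("pics/tk_top.png"); k=cv2.resize(f[195:255,100:230],None,fx=6,fy=6,interpolation=2)
cv2.imwrite("pics/tk_t.png",k)
for u in((266,353),(280,351),(291,348),(304,344)): print(w_on_floor("top",(u[0]/1.5625,u[1]/1.5625),17))
g=lambda p:((proj("top",t2w(p))[0]-[100,195])*6).round()
print("model corners top",[g(p) for p in([-69,-89,45],[-69,89,45],[-60,-80,45],[69,89,66])])
E
```

```text
[-51.7 -14.9  17. ]
[-54.2 -35.2  17. ]
[-54.2 -51.9  17. ]
[-53.4 -71.9  17. ]
model corners top [array([634., 186.]), array([159., 315.]), array([605., 169.]), array([ 62., -57.])]
```

View pics/tk_t.png

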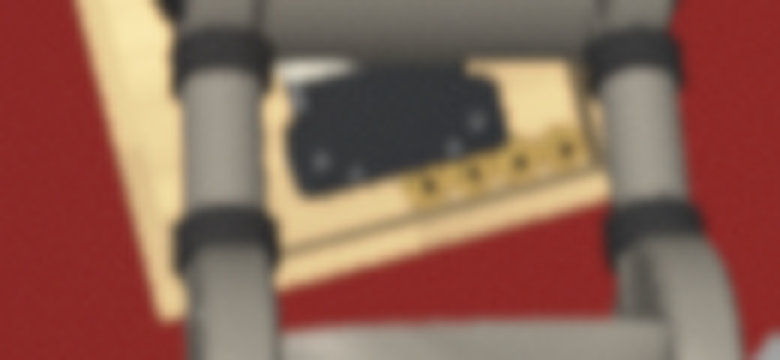

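The top view shows all four nuts in a tight row against the front and right walls, at tray y ≈ −72, −52, −35 and −15. The farthest is about 64 mm from the corner. I'll do a last check on the block and then hand in.

```bash
python3 - <<'E'
from h import *
f=cv2.imread("pics/tk_top.png"); H,S,V=cv2.split(cv2.cvtColor(f,cv2.COLOR_BGR2HSV))
k,lab,s_,ce=cv2.connectedComponentsWithStats((S<70).astype(np.uint8))
for i in range(1,k):
    if s_[i,4]>150 and abs(ce[i]-proj("top",[519,-294.5,29])[0]).max()<15: print(rect(ray("top",np.argwhere(lab==i)[:,::-1],29)))
g,T=trayframe(); print("tilt",np.arccos(T[2,2]),[t2w([-60,s*80,4])[2].round() for s in(1,-1)]); st()
order.finish_job()
E
```

```text
(array([ 518. , -293.8]), array([82.6, 60.5]), np.float64(0.183))
tilt 0.3500277988763961 [np.float64(177.0), np.float64(137.0)]
t 26.07 pos [548.2 257.6 212.1] q [ 0.17  0.37  1.59  0.33  0.99 -0.25] F [ 0.3 -0.4 -2.9] open 8.3
the job is handed in; nothing more can be done
```

I seated the block in the jig's pocket. Then I pinched the tray's back wall, lifted and tilted it so all four nuts slid into the front right corner, and handed in at 26 s of 58 s. The hand-in reports no verdict.

**Block:** it measures (518.0, −293.8) at 0.183 rad, against pocket rails at (518.8, −293.9) and 0.185 rad. It went in exactly 6 mm above the height it was picked at, so it sits on the pocket floor. The jig outline put the pocket about 1 mm from where the rails did, which is within the tolerance.

**Tray:** it is held with the grip set to 60 N and tilted 0.35 rad, with the inner front corners at about 137 mm and 177 mm above the table. It is well away from the jig.

**Nuts:** all four sit in a tight row along the front wall, starting at the right wall. The farthest is about 64 mm from the corner, so the margin to the 70 mm limit is only about 6 mm. Pressing the row towards the corner with a second tilt did not shorten it.

**Left alone:** the ink jar, ink roller and tape roll look unmoved in the last top view. I judged that by eye, without measuring.

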